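# Locate and clamp a steel plate in a drilling fixture

## Task

Get the dark steel plate ready for drilling using fingertips only, without gripping or lifting anything: push it along the fixture until its end is home against the two end stops, then swing the clamp strap over it with the back of a finger until the strap is against its stop, and only then push the cam lever fully down so that the plate is clamped. Leave the other tools on the bench where they are.

Things in the scene. Friction and masses are not known exactly. Their poses are not given: they have to be found in the camera images.
- fixture: Aluminium drilling fixture fixed to the bench, base 120 x 215 x 12 mm. Origin on the bench surface, on the vertical pivot axis of the clamp strap, near one end of the base; z up; its y axis runs along the base (y -40 to +175, x -60 to +60 mm) and the plate. Side dowels at x +-49.5 mm, tops 24 mm above the bench, guide the plate's long sides with about 2 mm play each side.
- end_stop (a point): Point midway between the faces of the two end stop pins (10 mm thick, at x +-28 mm in the fixture), 16 mm above the bench, 32 mm from the fixture's origin along its y axis; axes as the fixture. The plate is home when its near end touches both pins, its centre then 112 mm along y from the fixture's origin. Pin tops are 25 mm above the bench.
- plate: Dark steel plate, the work, 85 x 160 x 7 mm, 0.75 kg, loose on the fixture's rails, long side along its y axis (same way as the fixture's y). Origin at the centre of its underside, 16 mm above the bench. Starts 12 to 30 mm short of the stops. Slides with 3 to 9 N, rigid stop when home.
- plate_end (a point): Middle of the plate's far (+y) end face, half way up the edge, 80 mm along y from the plate's origin; the edge spans 16 to 23 mm above the bench. This end always sticks out beyond the base, over the bare bench, so that a fingertip can reach below it and push along the fixture's -y.
- swing (a joint): Swing of the clamp strap about the vertical pivot, rad. 0 = against its swing stop, strap pointing along the fixture's +y over the plate; grows as it swings away towards the fixture's +x (1.57 = pointing along +x). Starts parked at 1.15 to 1.75; hard stops at 0 and 1.9. Stays where it is left; about 2 N at the nose turns it. The cam lever turns with it.
- clamp_strap: Steel clamp strap, 28 mm wide, 12 mm thick, round nose ending 84 mm from the pivot. Origin on the pivot axis, y axis along the strap to the nose. Lever up: underside 34 mm, top 46 mm above the bench (spindle on the nose 57 mm). A sprung pad of 18 mm diameter under the nose then clears the plate by 3.5 mm; the cam lowers the strap 6 mm and presses it on.
- strap_nose (a point): Point on the strap's top face, on its centre line above the pad, 62 mm from the pivot axis.
- cam_lever (a joint): Cam lever angle, rad. 0 = fully raised, 1.0 rad (57 degrees) above level; 1.0 = fully down, level, on a hard stop. Starts at 0 to 0.15. Its pin is on the strap's pivot axis, 64 mm above the bench. It points away from the strap's nose (along the strap's -y) and moves in the upright plane through the strap. Stays where it is left; 3 to 5 N at the knob moves it.
- lever_knob (a point): Centre of the red ball knob, 24 mm in diameter, at the end of the cam lever, 95 mm from its pin; the lever's rod is 10 mm thick.
- soapstone: Stick of soapstone, 15 x 130 x 8 mm, lying loose beside the fixture on its -x side; leave alone. Origin at the centre of its underside.
- bush: Turned brass-coloured bush (short ring), 36 mm in diameter, 10 mm high, lying loose off the lever end of the fixture, on its -y side; leave alone. Origin at the centre of its underside.
- punch: Centre punch, 12 x 122 x 12 mm, lying loose at the right; leave alone. Origin at the centre of its underside.
- pliers: Red-handled pliers, 56 x 175 x 14 mm, lying loose at the right; leave alone. Origin at the centre of its underside.
- spanner: Spanner, 37 x 225 x 6 mm, lying loose at the right; leave alone. Origin at the centre of its underside.
- club_hammer: Club hammer standing on its head with the handle up, 100 x 52 x 268 mm (handle about 30 mm thick), behind at the right; leave alone. Origin at the centre of its underside.

How it is judged:
By the outcome, as a careful person would: the job done as asked, in the order asked, and still so for the second after the job is handed in, with the robot touching nothing.
It also fails if it takes over 59 s, if anything falls off the work surface, if the arm or the gripper's body presses on something with over 40 N, if the wrist force passes 120 N, or if a joint passes its speed limit or range.

## Robot

A 7-joint arm with a two-finger parallel gripper is mounted at the origin on a cart in front of the work surface, level with it; the furniture and walls round the work are solid. World frame = base frame: x ahead of the robot, y to its left, z up, the work surface at z = 0. Lengths are in m, angles in rad, forces in N, time in s.
With the tool pointing down it reaches from about 0.35 to 0.9 m from the base axis. Payload 8.1 kg.
Tool frame: the origin (TCP) lies at the very end of the fingers, on their centre line; the grasp point (between the pads) lies 19 mm behind it; z points along the fingers, y is the line along which they close (so a half turn about z gives the same grasp; the last joint's range is limited). The gripper opens to 92 mm and grips with 3 to 60 N. Pads are 19 mm wide; open, the fingers measure 130 mm over their backs; the gripper's body (75 mm by 190 mm) begins 47 mm behind the grasp point.
Start: joints at [1.033, 0.434, 0.025, 1.573, -0.012, 1.134, -0.075], TCP at [0.263, -0.567, 0.227] pointing down, gripper open.
Joint ranges: [-2.62, 2.62], [-0.44, 2.09], [-1.27, 1.32], [0.08, 2.57], [-1.32, 4.46], [0.12, 2], [-2.74, 2.74]. Speed limits (rad/s): [2.22, 2.22, 3.01, 3.01, 3.14, 3.14, 3.14].

## Interface

Orientations are given as a rotation vector (axis times angle).
In Python, from cell import readout, cams, job gives the robot as it stands.
- The arm moves only by the tool drive_tool, never from a script. Its argument "commands" is a list of rows, each a list of 3 entries, a list of its own where there are three numbers: the turn, a rotation vector about the tool's x, y, z in rad, then the shift along the tool's x, y, z in cm, then the gripper's target within -1 to 1 (fully open at 1, half-way at 0, shut at -1). A call has 1 to 20 rows; each row is the pose to reach, as a shift and turn from the pose commanded when the call began, along the tool's axes at that moment; what a row does not reach only later rows make up. A row lasts 1/12 s, in which the tool goes at most 41.7 mm and 7.16 degrees, less where a joint would pass 70% of its speed; a pose out of reach is approached as far as the arm can. A call with a gripper value outside its range is refused whole. The fingers move at their own pace and stop on an object; "newtons" is the grip in N (left out, the last holds). Time passes only in rows, so rows that repeat a pose let the fingers close. It gives the time, the measured TCP pose, the force, the opening and the grip force at its end, in the units of the state.
- readout.observe(): the state, without advancing time (a new reading comes with each control period).
- cams.get_image(name): name is "scene" or "top" or "wrist"; returns the picture (480x640x3 uint8, blue, green, red); there is no depth.
- cams.camera_info(name): a dict with "camera_matrix" (3x3 intrinsics, pixels), "R" (3x3) and "t" (3): a world point X has camera coordinates R X + t. Camera axes: x right, y down, z forward; pixel columns grow to the right and rows downward; lengths in m; the calibration is good to about 2 mm. The wrist camera is an equidistant fisheye: a pixel r from the principal point sees the ray r / f radians off the axis. A picture is of the moment at which its call begins: read the wrist's pose just before it. camera_info takes no time and is no camera call; for the wrist camera it gives the pose at the moment of the call.
- job.sign_off(): hands the job in; it is judged then, once.
The state is a dict: "clock": time; "joints": joint angles; "dq": joint speeds; "joint_efforts": joint torques, N m; "position": TCP position; "ee_rot": TCP orientation; "force": force on the tool from outside, world axes, zero at the start; "ft_torque": the same for the moment, N m; "width": opening from 0.0 (shut) to 1.0 (fully open); "gripper_force": force on a finger pad.
Only numpy, scipy, OpenCV 4.12 (cv2) and the standard library are available. Lean on these libraries where they do the work, as an engineer would, in place of code of your own. Each camera call takes 0.05 s, during which the arm holds its last target. There are 200 camera calls.

## Working session

There is one attempt and no reset: what is moved stays moved. The work goes in short steps, Python scripts to look and compute and a tool call to move; the robot and the scene stay as the last step left them, time stands still between calls to the robot, and variables do not carry over. Pictures are saved under pics/ and viewed, at most 10 in all, crops included, and the job is handed in when it is done.

Besides the shell and the picture viewer there is one more tool, called by a JSON object that holds its "api" and its "payload", one argument or row to a line. drive_tool: Moves the arm, as the interface text tells. Its arguments: {"type":"object","properties":{"commands":{"type":"array"},"newtons":{"type":"number"}},"required":["commands"]}

```bash
mkdir -p pics; python3 - <<'E'
from cell import readout,cams
import cv2
for n in("scene","top"):
    cv2.imwrite(f"pics/{n}0.png",cams.get_image(n)); i=cams.camera_info(n); print(n,i)
print(readout.observe())
E
```

```text
scene {'camera_matrix': array([[625.00431513,   0.        , 322.02157576],
       [  0.        , 625.00431513, 240.48675153],
       [  0.        ,   0.        ,   1.        ]]), 'R': array([[ 0.57438745, -0.81858271, -0.00118464],
       [-0.39219071, -0.27392361, -0.87815278],
       [ 0.71851618,  0.50486454, -0.47837882]]), 't': array([-0.37830103,  0.24699164,  0.84317839])}
top {'camera_matrix': array([[619.88182333,   0.        , 318.84119591],
       [  0.        , 619.88182333, 236.9563747 ],
       [  0.        ,   0.        ,   1.        ]]), 'R': array([[ 0.00188901, -0.9999829 ,  0.00553445],
       [-0.99027752, -0.00264042, -0.13908077],
       [ 0.13909301, -0.00521792, -0.99026557]]), 't': array([-0.11937768,  0.50342796,  1.34406754])}
{'clock': 0.1, 'joints': array([ 1.0334055 ,  0.43515921,  0.02499031,  1.57401672, -0.01161846,
        1.13397798, -0.07507592]), 'dq': array([-9.55709869e-05, -7.93575571e-04, -2.87587363e-04, -2.46045301e-03,
       -7.42990723e-04, -8.84355864e-04, -1.06896059e-03]), 'joint_efforts': array([ 3.03348083e-03, -6.69130182e+01,  9.87803265e-01, -3.15142787e+01,
       -6.05736952e-02,  3.75374488e-02,  8.50433844e-05]), 'position': array([ 0.2630185 , -0.56645717,  0.22601585]), 'ee_rot': array([-3.06635054e+00, -6.77204418e-01,  6.61022740e-04]), 'force': array([-0.73468869,  0.52418054,  0.13916981]), 'ft_torque': array([ 0.04719759, -0.05008854, -0.02164205]), 'gripper_force': 0.0, 'width': 1.0008653570129555}
```

View pics/top0.png

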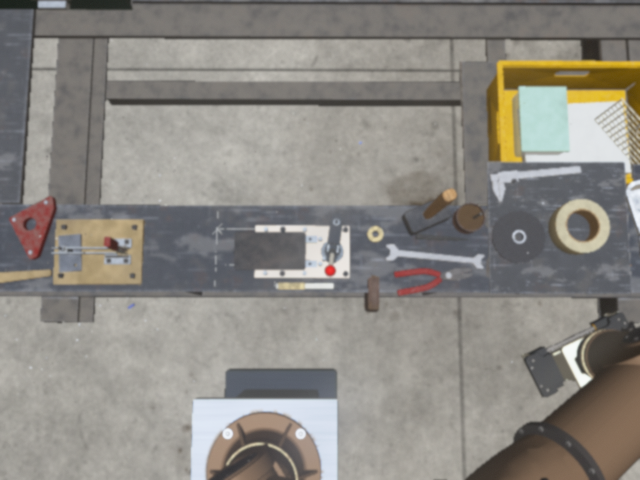

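View pics/scene0.png

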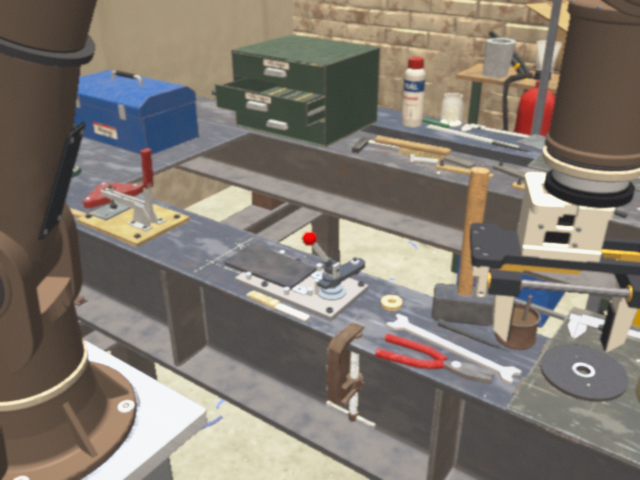

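The top view shows the fixture at about (302,250), with its y axis along world +y (image left). The plate is at about (270,251), the strap points away from the robot at (335,235) and the red knob is at (330,270). I'll zoom in next.

```bash
cat > h.py <<'E'
import numpy as np
from cell import cams
def ray(n,u,v):
    i=cams.camera_info(n);K,R,t=i["camera_matrix"],i["R"],i["t"]
    return -R.T@t, R.T@np.linalg.solve(K,[u,v,1])
def px(n,u,v,z):
    c,d=ray(n,u,v); return c+d*(z-c[2])/d[2]
def proj(n,X):
    i=cams.camera_info(n);p=i["camera_matrix"]@(i["R"]@np.array(X)+i["t"]);return p[:2]/p[2]
E
python3 - <<'E'
import cv2
a=cv2.imread("pics/top0.png")[205:305,220:350]
cv2.imwrite("pics/topc.png",cv2.resize(a,None,fx=6,fy=6,interpolation=cv2.INTER_CUBIC))
b=cv2.imread("pics/scene0.png")[220:325,215:375]
cv2.imwrite("pics/scenec.png",cv2.resize(b,None,fx=5,fy=5,interpolation=cv2.INTER_CUBIC))
E
```

```text
(no output)
```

View pics/topc.png

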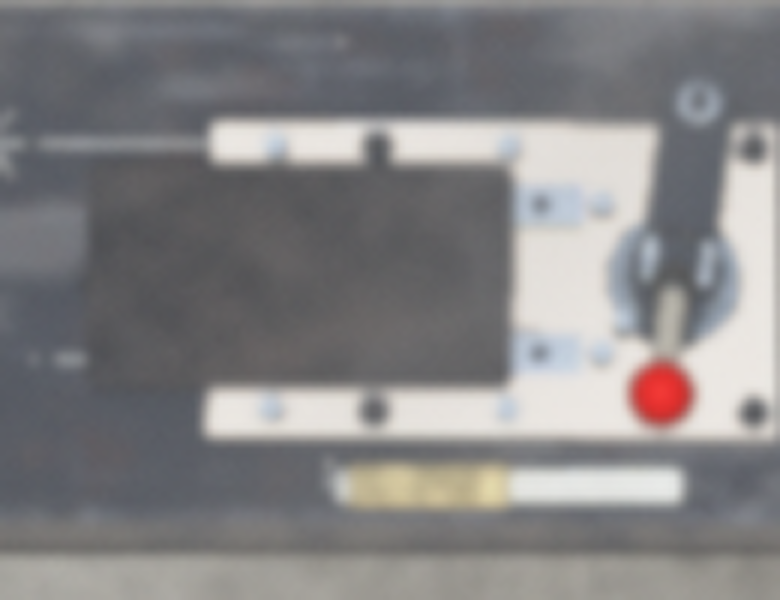

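View pics/scenec.png

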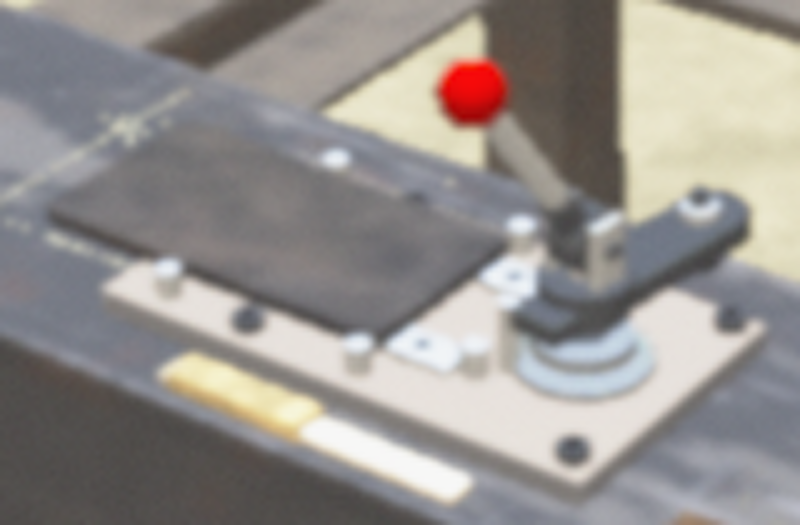

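The crops show, in top-crop pixels (x6):
- **Base corners:** (212,122), (205,438), (775,438), (775,124).
- **Plate corners:** (90,160), (88,388), (510,385), (512,165).
- **Spindle:** (699,102).
- **Knob:** (661,394). In the scene crop (x5) it is at (473,92).

```bash
python3 - <<'E'
from h import *
np.set_printoptions(precision=4,suppress=True)
T=lambda x,y,z:px("top",220+(x+.5)/6-.5,205+(y+.5)/6-.5,z)
S=lambda x,y,z:px("scene",215+(x+.5)/5-.5,220+(y+.5)/5-.5,z)
b=[T(*p,.012) for p in[(212,122),(205,438),(775,438),(775,124)]]
print("base",b,np.mean(b,0))
p=[T(*q,.023) for q in[(90,160),(88,388),(510,385),(512,165)]];print("plate",p,np.mean(p,0))
print("base scene",[S(*q,.012) for q in[(103,287),(583,488),(765,325)]])
print("plate scene",[S(*q,.023) for q in[(50,212),(378,335),(505,240)]])
print("dowels",[T(*q,.024) for q in[(276,146),(510,146),(272,408),(507,408)]])
print("spindle",T(699,102,.057),S(700,204,.057))
for z in(.13,.135,.14,.145):print("knob",T(661,394,z),S(473,92,z))
print("soap",[T(*q,.008) for q in[(335,465),(335,505),(684,505),(684,467)]])
print("bush",px("top",375,234,.01), "hammer handle",px("top",449,195,.268),px("top",428,213,.05))
E
```

```text
base [array([0.5342, 0.0267, 0.012 ]), array([0.4146, 0.0274, 0.012 ]), array([ 0.4151, -0.1856,  0.012 ]), array([ 0.534 , -0.1862,  0.012 ])] [ 0.4745 -0.0794  0.012 ]
plate [array([0.5179, 0.0711, 0.023 ]), array([0.4323, 0.07  , 0.023 ]), array([ 0.4338, -0.0866,  0.023 ]), array([ 0.5164, -0.087 ,  0.023 ])] [ 0.4751 -0.0081  0.023 ]
base scene [array([0.4152, 0.024 , 0.012 ]), array([ 0.4122, -0.1915,  0.012 ]), array([ 0.5324, -0.1888,  0.012 ])]
plate scene [array([0.4308, 0.0636, 0.023 ]), array([ 0.4339, -0.0893,  0.023 ]), array([ 0.5121, -0.0883,  0.023 ])]
dowels [array([0.5232, 0.0014, 0.024 ]), array([ 0.5235, -0.0862,  0.024 ]), array([0.4249, 0.0016, 0.024 ]), array([ 0.4251, -0.0856,  0.024 ])]
spindle [ 0.5349 -0.156   0.057 ] [ 0.5262 -0.1637  0.057 ]
knob [ 0.4214 -0.1403  0.13  ] [ 0.4389 -0.1285  0.13  ]
knob [ 0.4209 -0.1402  0.135 ] [ 0.4315 -0.134   0.135 ]
knob [ 0.4205 -0.1401  0.14  ] [ 0.424  -0.1395  0.14  ]
knob [ 0.4201 -0.14    0.145 ] [ 0.4165 -0.145   0.145 ]
soap [array([ 0.4049, -0.021 ,  0.008 ]), array([ 0.39  , -0.0212,  0.008 ]), array([ 0.3903, -0.1517,  0.008 ]), array([ 0.4045, -0.1517,  0.008 ])]
bush [ 0.5144 -0.2458  0.01  ] hammer handle [ 0.5508 -0.3598  0.268 ] [ 0.5559 -0.36    0.05  ]
```

```bash
cat >> h.py <<'E'
from cell import readout
from scipy.spatial.transform import Rotation as Ro
def to(x,y,z,yaw=None):
    "yaw: world heading (deg) of tool x, tool down"
    s=readout.observe();R=Ro.from_rotvec(s["ee_rot"])
    sh=R.inv().apply(np.array([x,y,z])-s["position"])*100
    r=0
    if yaw is not None:
        c,q=np.cos(np.radians(yaw)),np.sin(np.radians(yaw))
        r=(R.inv()*Ro.from_matrix(np.array([[c,q,0],[q,-c,0],[0,0,-1]]))).as_rotvec()
    print("turn",np.round(r,3),"shift",np.round(sh,2))
E
python3 -c "
from h import *
to(.474,.11,.15,90)"
```

```text
turn [-1.000e-03 -1.000e-03 -1.136e+00] shift [ 47.63 -52.46   7.67]
```

{"api": "drive_tool", "payload": {
  "commands": [
    [[0, 0, -0.06], [2.4, -2.6, 0], -1],
    [[0, 0, -0.12], [4.8, -5.2, 0], -1],
    [[0, 0, -0.18], [7.2, -7.9, 0], -1],
    [[0, 0, -0.24], [9.6, -10.5, 0], -1],
    [[0, 0, -0.3], [12, -13.1, 0], -1],
    [[0, 0, -0.36], [14.3, -15.8, 0], -1],
    [[0, 0, -0.42], [16.7, -18.4, 0], -1],
    [[0, 0, -0.48], [19.1, -21, 0], -1],
    [[0, 0, -0.54], [21.5, -23.6, 0], -1],
    [[0, 0, -0.6], [23.9, -26.2, 0], -1],
    [[0, 0, -0.66], [26.3, -28.9, 0], -1],
    [[0, 0, -0.72], [28.7, -31.5, 0], -1],
    [[0, 0, -0.78], [31, -34.1, 0], -1],
    [[0, 0, -0.84], [33.4, -36.7, 0], -1],
    [[0, 0, -0.9], [35.7, -39.4, 1], -1],
    [[0, 0, -0.96], [38.1, -42, 2], -1],
    [[0, 0, -1.02], [40.5, -44.6, 3], -1],
    [[0, 0, -1.08], [42.9, -47.2, 4], -1],
    [[0, 0, -1.136], [45.2, -49.9, 5], -1],
    [[0, 0, -1.136], [47.6, -52.5, 6], -1]
  ]
}}

```text
clock: 1.77
position: [0.4737, 0.1113, 0.166]
ee_rot: [-2.218, -2.225, 0.001]
force: [0.8, -1.4, 0.6]
width: 0.006
gripper_force: 0.0
```

```bash
python3 -c "
from h import *
import cv2
s=readout.observe();print(s['clock'],s['position'],s['joints'],s['width'],s['force']);to(.474,.103,.010,90)
cv2.imwrite('pics/w1.png',cams.get_image('wrist'))"
```

```text
1.7667 [0.47374413 0.11132571 0.16600491] [ 0.10913809  0.33779171 -0.56460453  1.94463968  0.22450479  0.92125746
 -0.56358325] 0.00608957845831291 [ 0.75637461 -1.43795309  0.5814788 ]
turn [-0.     0.     0.003] shift [-0.83  0.03 15.6 ]
```

View pics/w1.png

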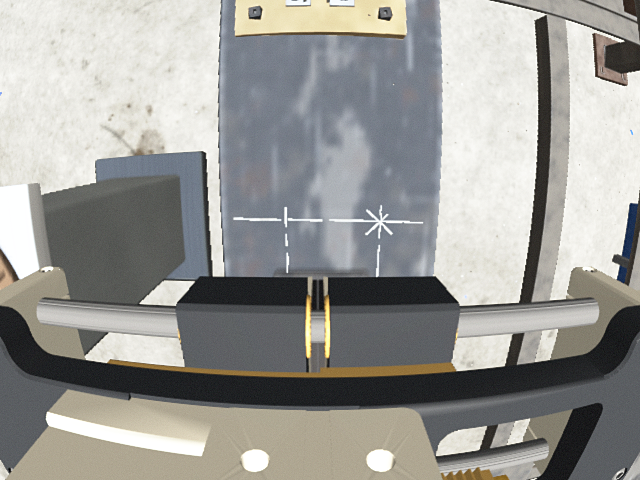

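The wrist view looks towards +y. The shut fingers are at (318,300) above bare bench, and the plate is hidden behind them. I'll descend beyond the plate end.

{"api": "drive_tool", "payload": {
  "commands": [
    [[0, 0, 0], [-0.3, 0, 3], -1],
    [[0, 0, 0], [-0.5, 0, 6], -1],
    [[0, 0, 0], [-0.8, 0, 9], -1],
    [[0, 0, 0], [-0.8, 0, 12], -1],
    [[0, 0, 0], [-0.8, 0, 14], -1],
    [[0, 0, 0], [-0.8, 0, 15], -1],
    [[0, 0, 0], [-0.8, 0, 15.6], -1],
    [[0, 0, 0], [-0.8, 0, 15.6], -1]
  ]
}}

```text
clock: 2.48
position: [0.4736, 0.1016, 0.0102]
ee_rot: [-2.221, -2.221, 0.002]
force: [0.0, 0.1, -0.4]
width: 0.009
gripper_force: 0.0
```

```bash
python3 -c "
from h import *
import cv2
s=readout.observe();print(s['clock'],s['position'],s['force']);to(.474,.0535,.010,90)
a=cams.get_image('scene')[190:320,190:370]
cv2.imwrite('pics/s2.png',cv2.resize(a,None,fx=4,fy=4,interpolation=2))"
```

```text
2.4833 [0.47356071 0.10164705 0.01017944] [ 0.04481768  0.05514807 -0.42500403]
turn [-0.001  0.    -0.   ] shift [-4.81  0.04  0.02]
```

View pics/s2.png

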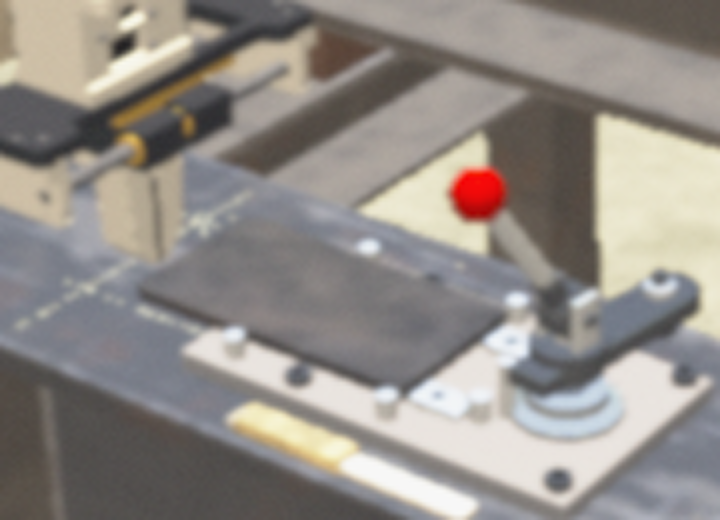

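The closed fingertips stand at (150,240), just beyond the plate's far end. Now I'll push slowly.

{"api": "drive_tool", "payload": {
  "commands": [
    [[0, 0, 0], [-0.6, 0, 0], -1],
    [[0, 0, 0], [-1.2, 0, 0], -1],
    [[0, 0, 0], [-1.6, 0, 0], -1],
    [[0, 0, 0], [-1.9, 0, 0], -1],
    [[0, 0, 0], [-2.2, 0, 0], -1],
    [[0, 0, 0], [-2.4, 0, 0], -1],
    [[0, 0, 0], [-2.6, 0, 0], -1],
    [[0, 0, 0], [-2.8, 0, 0], -1],
    [[0, 0, 0], [-3.0, 0, 0], -1],
    [[0, 0, 0], [-3.2, 0, 0], -1],
    [[0, 0, 0], [-3.4, 0, 0], -1],
    [[0, 0, 0], [-3.6, 0, 0], -1],
    [[0, 0, 0], [-3.8, 0, 0], -1],
    [[0, 0, 0], [-4.0, 0, 0], -1],
    [[0, 0, 0], [-4.2, 0, 0], -1],
    [[0, 0, 0], [-4.3, 0, 0], -1],
    [[0, 0, 0], [-4.4, 0, 0], -1]
  ]
}}

```text
clock: 3.95
position: [0.4749, 0.0593, 0.0115]
ee_rot: [2.22, 2.222, 0.005]
force: [-0.1, 6.3, 3.6]
width: 0.003
gripper_force: 3.1
```

{"api": "drive_tool", "payload": {
  "commands": [
    [[0, 0, 0], [-0.1, 0, 0], -1],
    [[0, 0, 0], [-0.2, 0, 0], -1],
    [[0, 0, 0], [-0.3, 0, 0], -1],
    [[0, 0, 0], [-0.4, 0, 0], -1]
  ]
}}

```text
clock: 4.28
position: [0.4749, 0.0554, 0.0115]
ee_rot: [2.22, 2.223, 0.005]
force: [-0.5, 5.7, 4.3]
width: 0.01
gripper_force: 3.1
```

{"api": "drive_tool", "payload": {
  "commands": [
    [[0, 0, 0], [-0.1, 0, 0], -1],
    [[0, 0, 0], [-0.2, 0, 0], -1],
    [[0, 0, 0], [-0.2, 0, 0], -1]
  ]
}}

```text
clock: 4.53
position: [0.475, 0.055, 0.0115]
ee_rot: [-2.218, -2.223, -0.008]
force: [-0.5, 10.5, 2.5]
width: 0.002
gripper_force: 5.5
```

{"api": "drive_tool", "payload": {
  "commands": [
    [[0, 0, 0], [-0.1, 0, 0], -1],
    [[0, 0, 0], [-0.2, 0, 0], -1],
    [[0, 0, 0], [-0.3, 0, 0], -1],
    [[0, 0, 0], [-0.3, 0, 0], -1]
  ]
}}

```text
clock: 4.87
position: [0.4752, 0.0548, 0.0116]
ee_rot: [-2.215, -2.225, -0.013]
force: [-0.5, 19.6, -0.3]
width: 0.008
gripper_force: 9.8
```

```bash
python3 -c "
from h import *
import cv2
s=readout.observe();print(s['clock'],s['position'],s['force'],s['ee_rot'])
a=cams.get_image('scene')[210:320,210:370]
b=cams.get_image('top')[215:295,215:355]
cv2.imwrite('pics/s3.png',np.hstack([cv2.resize(a,(400,275),interpolation=2),cv2.resize(b,(400,275),interpolation=2)]))
c=cv2.resize(cams.get_image('scene')[210:320,210:370],(800,550),interpolation=2);cv2.imwrite('pics/s3b.png',c)"
```

```text
4.8667 [0.47522577 0.05476245 0.01160865] [-0.47365826 19.55665117 -0.33385281] [-2.21455602 -2.2246894  -0.01298445]
```

View pics/s3b.png

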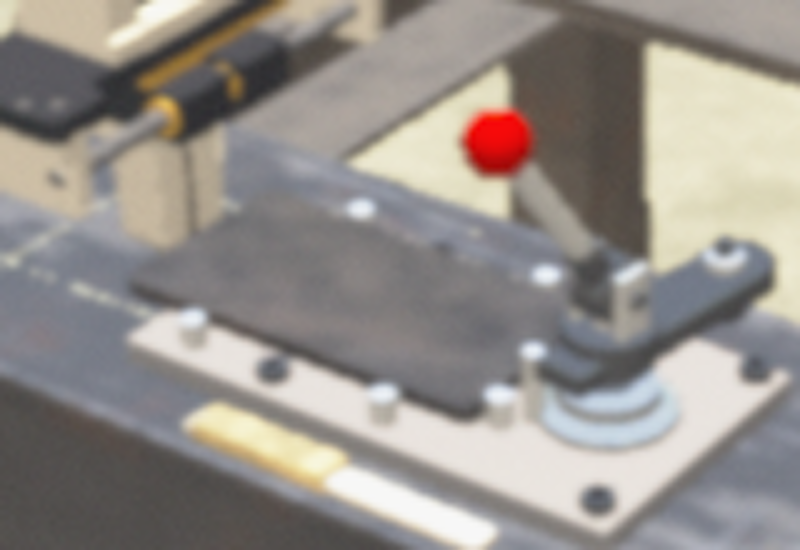

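The plate is home: its end is against both pins at about (470,410) and (560,300), and it is rigid at 20 N. I'll back off, rise, and go round to the strap's -y side.

{"api": "drive_tool", "payload": {
  "commands": [
    [[0, 0, 0], [0.7, 0, 0], -1],
    [[0, 0, 0], [2, 0, 0], -1],
    [[0, 0, 0], [3, 0, 0], -1],
    [[0, 0, 0], [3, 0, -3], -1],
    [[0, 0, 0], [3, 0, -7], -1],
    [[0, 0, 0], [3, 0, -11], -1],
    [[0, 0, 0], [3, 0, -15], -1],
    [[0, 0, 0], [3, 0, -18], -1],
    [[0, 0, 0], [3, 0, -20], -1],
    [[0, 0, 0], [3, 0, -20], -1]
  ]
}}

```text
clock: 5.85
position: [0.476, 0.0794, 0.2152]
ee_rot: [2.219, 2.218, 0.009]
force: [0.6, 0.2, -0.6]
width: 0.003
gripper_force: 0.0
```

```bash
python3 -c "
from h import *
s=readout.observe();print(s['clock'],s['position'],s['force']);to(.527,-.208,.20,-9)
p=np.array([.474,-.1475]);
for sw in(1.73,1.4,1.1,.8,.5,.2,0):
  d=np.array([np.sin(sw),np.cos(sw)]);n=np.array([d[1],-d[0]]);print(sw,p+.062*d+.033*n,90-np.degrees(sw))"
```

```text
5.85 [0.47604145 0.07941214 0.215195  ] [ 0.5793316   0.15353549 -0.63286592]
turn [ 0.005 -0.007  1.727] shift [-28.74   5.1    1.54]
1.73 [ 0.52998438 -0.18991166] -9.121698557632413
1.4 [ 0.5407068  -0.16948188] 9.78590868168476
1.1 [ 0.54422353 -0.14878688] 26.97464253560944
0.8 [ 0.5414674  -0.12797694] 44.163376389534136
0.5 [ 0.53268461 -0.10891092] 61.35211024345884
0.2 [ 0.5186597  -0.09329196] 78.54084409738354
0 [ 0.507  -0.0855] 90.0
```

{"api": "drive_tool", "payload": {
  "commands": [
    [[0, 0, 0.1], [-1.6, 0.3, 0], -1],
    [[0, 0, 0.2], [-3.2, 0.6, 0], -1],
    [[0, 0, 0.3], [-4.8, 0.9, 0], -1],
    [[0, 0, 0.4], [-6.4, 1.2, 0], -1],
    [[0, 0, 0.5], [-8, 1.5, 0], -1],
    [[0, 0, 0.6], [-9.6, 1.8, 0], -1],
    [[0, 0, 0.7], [-11.2, 2.1, 0], -1],
    [[0, 0, 0.8], [-12.8, 2.4, 0], -1],
    [[0, 0, 0.9], [-14.4, 2.7, 0], -1],
    [[0, 0, 1.0], [-16, 3, 0], -1],
    [[0, 0, 1.1], [-17.6, 3.3, 0], -1],
    [[0, 0, 1.2], [-19.2, 3.6, 0], -1],
    [[0, 0, 1.3], [-20.8, 3.9, 0], -1],
    [[0, 0, 1.4], [-22.4, 4.2, 0], -1],
    [[0, 0, 1.5], [-24, 4.5, 0], -1],
    [[0, 0, 1.6], [-25.6, 4.8, 0], -1],
    [[0, 0, 1.7], [-27.2, 5, 0], -1],
    [[0, 0, 1.73], [-28.7, 5.1, 0.5], -1],
    [[0, 0, 1.73], [-28.7, 5.1, 1.5], -1],
    [[0, 0, 1.73], [-28.7, 5.1, 1.5], -1]
  ]
}}

```text
clock: 7.52
position: [0.5232, -0.2085, 0.193]
ee_rot: [-3.131, 0.248, 0.006]
force: [-0.5, 1.4, -0.1]
width: 0.005
gripper_force: 0.0
```

```bash
python3 -c "
from h import *
s=readout.observe();print(s['clock'],s['joints']);to(.527,-.208,.031,-9)"
```

```text
7.5167 [ 0.37610439  0.37443197 -0.1233892   1.75894308  0.05320278  1.01544184
 -1.49609227]
turn [-0.     0.004 -0.001] shift [ 0.43 -0.1  16.2 ]
```

{"api": "drive_tool", "payload": {
  "commands": [
    [[0, 0, 0], [0.2, 0, 3], -1],
    [[0, 0, 0], [0.2, 0, 6], -1],
    [[0, 0, 0], [0.2, 0, 9], -1],
    [[0, 0, 0], [0.2, 0, 12], -1],
    [[0, 0, 0], [0.2, 0, 14], -1],
    [[0, 0, 0], [0.2, 0, 15.3], -1],
    [[0, 0, 0], [0.2, 0, 16], -1],
    [[0, 0, 0], [0.2, 0, 16], -1],
    [[0, 0, 0], [0.2, 0, 16], -1]
  ]
}}

```text
clock: 8.27
position: [0.5269, -0.2078, 0.0359]
ee_rot: [-3.131, 0.247, 0.0]
force: [-0.4, -0.1, -0.7]
width: 0.006
gripper_force: 0.0
```

```bash
python3 -c "
from h import *
s=readout.observe();print(s['clock'],s['position'],s['force'])
p=np.array([.474,-.1475])
for sw in(1.73,1.5,1.3,1.1,.9,.7,.5,.3,.1,0):
  d=np.array([np.sin(sw),np.cos(sw)]);n=np.array([d[1],-d[0]]);to(*(p+.062*d+.033*n),.031,90-np.degrees(sw))
c=cams.get_image('scene')[190:320,210:400];import cv2;cv2.imwrite('pics/s4.png',cv2.resize(c,None,fx=4,fy=4,interpolation=2))"
```

```text
8.2667 [ 0.52689083 -0.20783922  0.03587696] [-0.36359492 -0.11696309 -0.68391061]
turn [-0.     0.     0.002] shift [ 0.02 -1.82  0.49]
turn [-0.001  0.    -0.228] shift [ 0.62 -3.32  0.49]
turn [-0.001  0.    -0.428] shift [ 0.84 -4.7   0.49]
turn [-0.001  0.    -0.628] shift [ 0.79 -6.1   0.49]
turn [-0.001  0.    -0.828] shift [ 0.45 -7.47  0.49]
turn [-1.000e-03  0.000e+00 -1.028e+00] shift [-0.14 -8.74  0.49]
turn [-1.000e-03 -0.000e+00 -1.228e+00] shift [-0.98 -9.86  0.49]
turn [-1.000e-03 -0.000e+00 -1.428e+00] shift [ -2.02 -10.8    0.49]
turn [-1.000e-03 -0.000e+00 -1.628e+00] shift [ -3.23 -11.51   0.49]
turn [-1.000e-03 -0.000e+00 -1.728e+00] shift [ -3.88 -11.77   0.49]
```

View pics/s4.png

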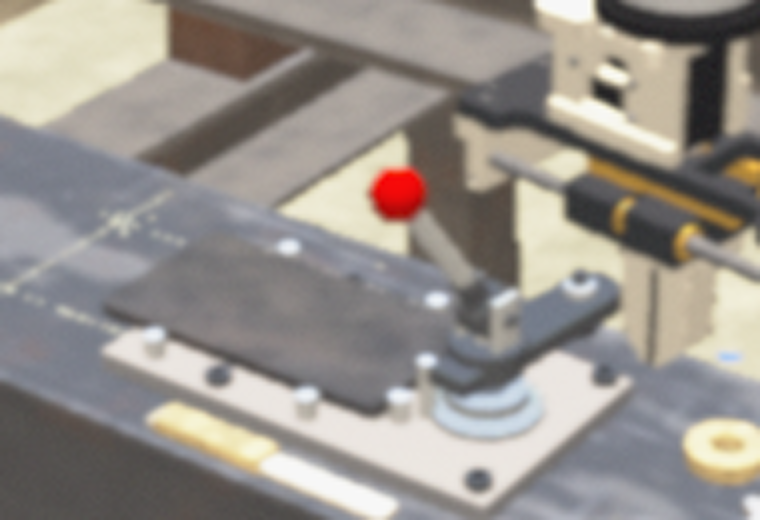

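The fingers at (670,330) stand on the strap's -y side, with the strap nose at (600,290) and nothing in between. Next is the swing along the arc, in steps.

{"api": "drive_tool", "payload": {
  "commands": [
    [[0, 0, 0], [0, -0.7, 0.5], -1],
    [[0, 0, 0], [0, -1.3, 0.5], -1],
    [[0, 0, 0], [0, -1.8, 0.5], -1],
    [[0, 0, -0.07], [0.2, -2.3, 0.5], -1],
    [[0, 0, -0.15], [0.4, -2.8, 0.5], -1],
    [[0, 0, -0.23], [0.6, -3.3, 0.5], -1],
    [[0, 0, -0.33], [0.75, -4.0, 0.5], -1],
    [[0, 0, -0.43], [0.84, -4.7, 0.5], -1],
    [[0, 0, -0.53], [0.84, -5.4, 0.5], -1],
    [[0, 0, -0.63], [0.8, -6.1, 0.5], -1],
    [[0, 0, -0.73], [0.65, -6.8, 0.5], -1],
    [[0, 0, -0.83], [0.45, -7.5, 0.5], -1],
    [[0, 0, -0.93], [0.2, -8.1, 0.5], -1],
    [[0, 0, -1.03], [-0.14, -8.7, 0.5], -1],
    [[0, 0, -1.13], [-0.55, -9.3, 0.5], -1],
    [[0, 0, -1.23], [-1.0, -9.9, 0.5], -1],
    [[0, 0, -1.33], [-1.5, -10.3, 0.5], -1],
    [[0, 0, -1.43], [-2.0, -10.8, 0.5], -1]
  ]
}}

```text
clock: 9.82
position: [0.525, -0.0982, 0.0314]
ee_rot: [2.522, 1.87, 0.002]
force: [2.4, -2.2, -0.1]
width: 0.005
gripper_force: 0.9
```

```bash
python3 -c "
from h import *
to(.507,-.0855,.031,90)
to(.503,-.0855,.031,90)"
```

```text
turn [ 0.002  0.    -0.295] shift [ 0.7  -2.1   0.03]
turn [ 0.002  0.    -0.295] shift [ 0.58 -2.48  0.03]
```

{"api": "drive_tool", "payload": {
  "commands": [
    [[0, 0, -0.07], [0.2, -0.5, 0], -1],
    [[0, 0, -0.14], [0.3, -0.9, 0], -1],
    [[0, 0, -0.2], [0.5, -1.2, 0], -1],
    [[0, 0, -0.26], [0.6, -1.5, 0], -1],
    [[0, 0, -0.3], [0.6, -1.7, 0], -1],
    [[0, 0, -0.3], [0.6, -1.8, 0], -1]
  ]
}}

```text
clock: 10.32
position: [0.5096, -0.0867, 0.0314]
ee_rot: [2.218, 2.224, 0.003]
force: [1.3, 1.0, 1.1]
width: 0.004
gripper_force: 1.1
```

{"api": "drive_tool", "payload": {
  "commands": [
    [[0, 0, 0], [0, -0.1, 0], -1],
    [[0, 0, 0], [0, -0.2, 0], -1],
    [[0, 0, 0], [0, -0.3, 0], -1],
    [[0, 0, 0], [0, -0.3, 0], -1]
  ]
}}

```text
clock: 10.65
position: [0.5067, -0.0874, 0.0311]
ee_rot: [2.221, 2.22, 0.002]
force: [4.2, 2.6, -0.3]
width: 0.004
gripper_force: 2.2
```

{"api": "drive_tool", "payload": {
  "commands": [
    [[0, 0, 0], [0, -0.1, 0], -1],
    [[0, 0, 0], [0, -0.2, 0], -1],
    [[0, 0, 0], [0, -0.3, 0], -1],
    [[0, 0, 0], [0, -0.4, 0], -1],
    [[0, 0, 0], [0, -0.4, 0], -1]
  ]
}}

```text
clock: 11.07
position: [0.5062, -0.0874, 0.0316]
ee_rot: [2.219, 2.217, 0.01]
force: [14.5, 2.1, -7.9]
width: 0.005
gripper_force: 6.9
```

The strap is against its stop: rigid at 14 N and square. I'll retreat sideways, rise, and locate the knob.

{"api": "drive_tool", "payload": {
  "commands": [
    [[0, 0, 0], [0, 0.8, 0], -1],
    [[0, 0, 0], [0, 2, 0], -1],
    [[0, 0, 0], [0, 2.8, 0], -1],
    [[0, 0, 0], [0, 2.8, -3], -1],
    [[0, 0, 0], [0, 2.8, -7], -1],
    [[0, 0, 0], [0, 2.8, -11], -1],
    [[0, 0, 0], [0, 2.8, -15], -1],
    [[0, 0, 0], [0, 2.8, -17], -1],
    [[0, 0, 0], [0, 2.8, -17], -1]
  ]
}}

```text
clock: 11.82
position: [0.5318, -0.0877, 0.2054]
ee_rot: [2.218, 2.217, 0.005]
force: [1.0, -0.2, -0.4]
width: 0.007
gripper_force: 0.0
```

```bash
python3 -c "
from h import *
import cv2
s=readout.observe();print(s['clock'],s['position'],s['force'])
for n in('scene','top'):
  a=cams.get_image(n).astype(int);m=((a[...,2]>150)&(a[...,1]<60)&(a[...,0]<60)).astype(np.uint8)
  if n=='scene': c=a[200:320,230:380]
  k,l,st,ce=cv2.connectedComponentsWithStats(m)
  for i in range(1,k):
    if st[i,4]>20: print(n,st[i],ce[i],[px(n,*ce[i],z).round(4) for z in(.13,.138,.144)])
print(proj('scene',[.474,-.199,.144]),proj('top',[.474,-.199,.144]))
cv2.imwrite('pics/s5.png',cv2.resize(c.astype(np.uint8),None,fx=5,fy=5,interpolation=2))
to(.474,-.199,.185,90)"
```

```text
11.8167 [ 0.53181896 -0.08770037  0.20536917] [ 1.0133351  -0.24410152 -0.41660337]
scene [521  95  14  39 312] [527.44551282 110.75641026] [array([ 1.3417, -0.1842,  0.13  ]), array([ 1.315 , -0.1921,  0.138 ]), array([ 1.295, -0.198,  0.144])]
scene [541 101  16  35 305] [548.33442623 117.92131148] [array([ 1.3113, -0.2489,  0.13  ]), array([ 1.2851, -0.2557,  0.138 ]), array([ 1.2655, -0.2608,  0.144 ])]
scene [354 230  12  12 102] [359.54901961 235.69607843] [array([ 0.4933, -0.1923,  0.13  ]), array([ 0.4805, -0.2001,  0.138 ]), array([ 0.4709, -0.2059,  0.144 ])]
scene [386 339  53  21 113] [412.51327434 347.51327434] [array([ 0.2804, -0.4034,  0.13  ]), array([ 0.271 , -0.4077,  0.138 ]), array([ 0.264 , -0.4109,  0.144 ])]
scene [377 354  49  14 102] [400.74509804 360.74509804] [array([ 0.2495, -0.4037,  0.13  ]), array([ 0.2407, -0.408 ,  0.138 ]), array([ 0.234 , -0.4112,  0.144 ])]
scene [431 365  12   3  29] [436.86206897 366.13793103] [array([ 0.2655, -0.4439,  0.13  ]), array([ 0.2564, -0.4475,  0.138 ]), array([ 0.2495, -0.4503,  0.144 ])]
top [356 239  10  10  74] [360.43243243 243.74324324] [array([ 0.4765, -0.2038,  0.13  ]), array([ 0.4754, -0.2032,  0.138 ]), array([ 0.4747, -0.2028,  0.144 ])]
[356.94761405 233.80174571] [358.57777596 244.05920843]
turn [ 0.     0.001 -0.001] shift [-11.09  -5.54   1.61]
```

View pics/s5.png

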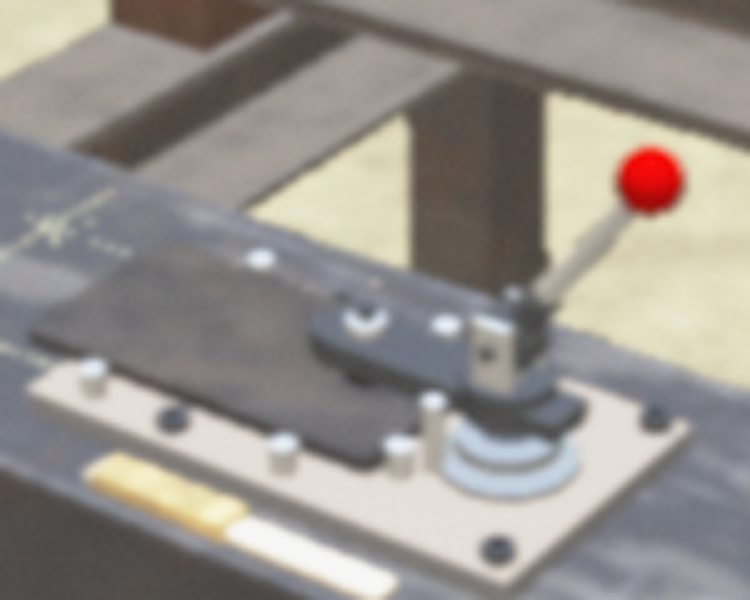

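The strap now lies over the plate with its nose at (365,320) and the plate is still at its pins. The knob at (650,180) is at about (0.474,-0.204,0.140). I'll move above it.

{"api": "drive_tool", "payload": {
  "commands": [
    [[0, 0, 0], [-2, -1, 0], -1],
    [[0, 0, 0], [-5, -2.5, 0], -1],
    [[0, 0, 0], [-8, -4, 0], -1],
    [[0, 0, 0], [-10.5, -5, 0], -1],
    [[0, 0, 0], [-11.7, -5.6, 1], -1],
    [[0, 0, 0], [-11.7, -5.6, 2.5], -1],
    [[0, 0, 0], [-11.7, -5.6, 3], -1],
    [[0, 0, 0], [-11.7, -5.6, 3], -1],
    [[0, 0, 0], [-11.7, -5.6, 3], -1]
  ]
}}

```text
clock: 12.67
position: [0.4736, -0.2034, 0.17]
ee_rot: [-2.218, -2.222, 0.0]
force: [0.1, 0.4, 0.3]
width: 0.005
gripper_force: 0.0
```

```bash
python3 -c "
from h import *
s=readout.observe();print(s['clock'],s['position'],s['force'])
for th in(.93,.8,.65,.5,.35,.2,.1,0):to(.474,-.1475-.095*np.cos(th),.076+.095*np.sin(th),90)"
```

```text
12.6667 [ 0.4736105  -0.20337153  0.16996575] [0.1030874  0.40545703 0.33946999]
turn [-0.002 -0.001  0.002] shift [-0.09  0.04  1.78]
turn [-0.002 -0.001  0.002] shift [-1.04  0.04  2.58]
turn [-0.002 -0.001  0.002] shift [-1.98  0.04  3.64]
turn [-0.002 -0.001  0.002] shift [-2.76  0.04  4.84]
turn [-0.002 -0.001  0.002] shift [-3.35  0.04  6.13]
turn [-0.002 -0.001  0.002] shift [-3.73  0.04  7.5 ]
turn [-0.002 -0.001  0.002] shift [-3.88  0.05  8.44]
turn [-0.002 -0.001  0.002] shift [-3.93  0.05  9.39]
```

{"api": "drive_tool", "payload": {
  "commands": [
    [[0, 0, 0], [-0.1, 0, 1.0], -1],
    [[0, 0, 0], [-0.1, 0, 1.6], -1],
    [[0, 0, 0], [-0.5, 0, 2.1], -1],
    [[0, 0, 0], [-1.0, 0, 2.6], -1],
    [[0, 0, 0], [-1.5, 0, 3.1], -1],
    [[0, 0, 0], [-2.0, 0, 3.6], -1],
    [[0, 0, 0], [-2.4, 0, 4.2], -1],
    [[0, 0, 0], [-2.8, 0, 4.8], -1],
    [[0, 0, 0], [-3.1, 0, 5.4], -1],
    [[0, 0, 0], [-3.3, 0, 6.1], -1],
    [[0, 0, 0], [-3.5, 0, 6.8], -1],
    [[0, 0, 0], [-3.7, 0, 7.5], -1],
    [[0, 0, 0], [-3.8, 0, 8.0], -1],
    [[0, 0, 0], [-3.9, 0, 8.4], -1],
    [[0, 0, 0], [-3.9, 0, 8.8], -1],
    [[0, 0, 0], [-3.9, 0, 9.1], -1]
  ]
}}

```text
clock: 14.0
position: [0.4737, -0.2436, 0.0793]
ee_rot: [-2.221, -2.221, 0.0]
force: [0.7, -3.4, 4.7]
width: 0.002
gripper_force: 2.0
```

{"api": "drive_tool", "payload": {
  "commands": [
    [[0, 0, 0], [0, 0, 0.2], -1],
    [[0, 0, 0], [0, 0, 0.4], -1],
    [[0, 0, 0], [0, 0, 0.6], -1],
    [[0, 0, 0], [0, 0, 0.6], -1]
  ]
}}

```text
clock: 14.33
position: [0.474, -0.2438, 0.0747]
ee_rot: [2.221, 2.221, -0.001]
force: [-4.5, -1.8, 18.9]
width: 0.004
gripper_force: 9.5
```

{"api": "drive_tool", "payload": {
  "commands": [
    [[0, 0, 0], [0, 0, 0.1], -1],
    [[0, 0, 0], [0, 0, 0.3], -1],
    [[0, 0, 0], [0, 0, 0.3], -1]
  ]
}}

```text
clock: 14.58
position: [0.4744, -0.2442, 0.0734]
ee_rot: [2.22, 2.219, -0.002]
force: [-10.4, -0.9, 39.5]
width: 0.005
gripper_force: 20.0
```

{"api": "drive_tool", "payload": {
  "commands": [
    [[0, 0, 0], [0, 0, -1], -1],
    [[0, 0, 0], [0, 0, -3], -1],
    [[0, 0, 0], [0, 0, -6], -1],
    [[0, 0, 0], [0, 0, -9], -1],
    [[0, 0, 0], [0, 0, -12], -1],
    [[0, 0, 0], [0, 0, -14], -1],
    [[0, 0, 0], [0, 0, -14], -1]
  ]
}}

```text
clock: 15.17
position: [0.4756, -0.2431, 0.2145]
ee_rot: [2.217, 2.219, 0.003]
force: [0.9, -0.4, -0.5]
width: 0.004
gripper_force: 0.0
```

```bash
python3 -c "
from h import *
import cv2
s=readout.observe();print(s['clock'],s['position'],s['force'])
c=cams.get_image('scene')[200:320,230:380]
cv2.imwrite('pics/s6.png',cv2.resize(c,None,fx=5,fy=5,interpolation=2))"
```

```text
15.1667 [ 0.47560612 -0.24311524  0.2145223 ] [ 0.94976807 -0.43908962 -0.48502377]
```

View pics/s6.png

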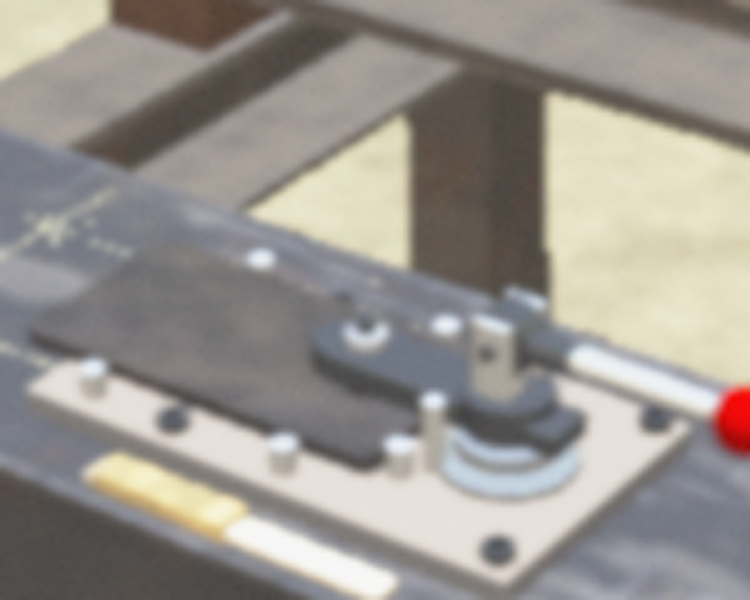

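The lever is level, with its knob at (740,420). The strap is lowered onto the plate at (365,335), the plate is at its pins, and the robot is clear of everything.

```bash
python3 -c "
from cell import job
print(job.sign_off())"
```

```text
the job is handed in; nothing more can be done
None
```

The plate is home against both end stops, the strap is against its swing stop, and the cam lever is fully down, so the plate is clamped. I did the steps in that order, touched no other tools, and handed the job in at about 15 s.

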